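# Fill the jar row and hold the drying-tray cover at its pointer

## Robot

A 6-joint arm with a two-finger parallel gripper is mounted at the origin on a cart in front of the work surface, level with it; the furniture and walls round the work are solid. World frame = base frame: x ahead of the robot, y to its left, z up, the work surface at z = 0. Lengths are in mm, angles in rad, forces in N, time in s.
With the tool pointing down it reaches from about 350 to 975 mm from the base axis. Payload 7.1 kg.
Tool frame: the origin (TCP) lies on the mounting face of the last link; the fingertips stand 182 mm ahead of it and the grasp point (between the pads) lies 163 mm ahead of it; z points along the fingers, y is the direction in which the jaws open and shut (so a half turn about z gives the same grasp; the last joint's range is limited). The gripper opens to 88 mm and grips with 3 to 60 N. Pads are 20 mm wide; open, the fingers measure 115 mm over their backs; the gripper's body (75 mm by 178 mm) begins 61 mm behind the grasp point.
Start: joints at [1.208, 0.423, 1.63, -0, 1.089, -0.019], TCP at [210.635, 588.421, 404.675] pointing down, gripper open.
Joint ranges: [-3, 3], [-0.9, 2.11], [0.09, 2.58], [-1.31, 4.45], [0.11, 2.69], [-2.54, 2.54]. Speed limits (rad/s): [2.39, 2.39, 3.01, 3.14, 3.14, 3.14].

## Interface

Orientations are given as a rotation vector (axis times angle).
In Python, from workcell import ctrl, optics, nets gives the robot as it stands.
- The arm moves only by the tool send_rows, never from a script. Its argument "rows" is a list of rows, each an object with "offset": the shift along the tool's x, y, z in m, a list of three; "twist": the turn, a rotation vector about the tool's x, y, z in degrees, a list of three. A call has exactly 5 rows; each row shifts and turns the pose as measured when the row begins, along the tool's axes as they then stand; what a row does not reach is not made up. A row lasts 1/12 s, in which the tool goes at most 41.7 mm and 7.16 degrees, less where a joint would pass 70% of its speed; a pose out of reach is approached as far as the arm can. A call is refused whole if a number of a shift passes 0.0417 or a number of a turn 7.16, either way. A call with a gripper value outside its range is refused whole. "gripper" is the finger opening in m, from 0 to 0.0878, set as the call begins (left out, the last holds). The fingers move at their own pace and stop on an object; the grip force is fixed at half the most. Time passes only in rows, so rows that do not move let the fingers close, or fill a call up. It gives the time, the measured TCP pose, the force and the opening at its end, in the units of the state.
- ctrl.get_obs(): the state, without advancing time (a new reading comes with each control period).
- optics.get_image(name): name is "scene" or "side" or "wrist"; returns (picture, depth): 400x640x3 uint8, blue, green, red; 400x640 float32, mm along the optical axis (not along the pixel's ray), 0 where there is no reading.
- optics.camera_info(name): a dict with "K" (3x3 intrinsics, pixels), "k1" (the pictures are not rectified: a ray, as slopes to the right and down, at radius r is drawn at 1 + k1 r^2 times it, then the intrinsics apply), "pose" (4x4, takes a point from camera to world coordinates). Camera axes: x right, y down, z forward; pixel columns grow to the right and rows downward; lengths in mm; the calibration is good to about 2 mm. A picture is of the moment at which its call begins: read the wrist's pose just before it. camera_info takes no time and is no camera call; for the wrist camera it gives the pose at the moment of the call.
- ctrl.close_job(): hands the job in, once; it reports no verdict.
Trained networks look in the newest picture that a camera, given by its name, has taken for a name from the list of things; names that differ only in an ending like _2 or _b are one class to them, and where a whole thing is asked for, a point or a joint stands for the part that bears it (a point fixed in the world has none). Each returns a list of dicts, best first, with "conf" (0 to 1); they miss things now and then, are a little off and sometimes report something else, mostly with a low value. They report only what shows in the picture. A call takes as long as a camera call.
- nets.spot_in(camera, label): "extent" ([left, top, right, bottom] in pixels, round what is visible of it).
- nets.spot_point(camera, label): "position" ([column, row] in pixels: a listed point, or the origin of a listed thing).
The state is a dict: "t": time; "qpos": joint angles; "qvel": joint speeds; "joint_torque": joint torques, N m; "ee_pos": TCP position; "orientation": TCP orientation; "ft_force": force on the tool from outside, world axes, zero at the start; "moment": the same for the moment, N m; "width": finger opening in mm.
Only numpy, scipy, OpenCV 4.12 (cv2) and the standard library are available. Lean on these libraries where they do the work, as an engineer would, in place of code of your own. Each camera call takes 0.05 s, during which the arm holds its last target. There are 200 camera calls.

## Task

Stand the oxide jar that is out on the bench upright on the round cork mat in the drying tray, so that the row of three jars is complete, and let go of it. Then take the tray's open cover by the bar at its free edge, swing it forward and down until it stands at the same angle as the steel pointer on the dial at the tray's right end, and finish while still holding it there by the bar. Do not let the cover drop towards the jars, do not turn the pointer, and leave the other two jars and the other things on the bench alone.

Things in the scene. Friction and masses are not known exactly. Their poses are not given: they have to be found in the camera images.
- jar: the only oxide jar standing on the bench outside the tray: 52 mm diameter, 70 mm tall, 0.1 to 0.2 kg, screw cap (fixed) 49 mm diameter over the top 14 mm. Origin: centre of its underside, z up along its axis.
- mat: round cork mat, 56 mm diameter, under 1 mm thick, on the tray floor at the empty place of the row. Origin: its centre, level with the tray floor, 8 mm above the bench.
- tray: wooden drying tray fixed to the bench, 0.19 m deep (x), 0.272 m wide (y). Origin on the bench under the middle of the row; x points level from the row to the hinge at the back, y left along the row, z up. Floor 8 mm above the bench, rails 18 mm; front rail 50 mm in front of the row line. Jar places on the row line at y = -75, 0, +75 mm. Back board 118 mm behind the row line, 88 mm high.
- tray_hinge (a point): middle of the cover's hinge axis, at x = 115, y = 0, z = 100 mm in the tray's frame; the axis runs along the tray's y. Axes as tray. End cheeks at y = +-133 mm, 116 mm high, carry the hinge; outside the right one (-y) is a fixed round dial of 100 mm diameter with the pointer, which reaches up to 185 mm above the bench: carry the jar over it.
- cover: plywood cover, 250 mm wide, 6 mm thick, 0.4 kg, no spring, free hinge. Origin on the hinge axis, y along it; -x runs in the sheet from the hinge to the free edge (158 mm off). Cover angle = angle of -x above the horizontal on the row side: 0 flat over the jars, 1.57 upright; at the start it leans back on its stop at 1.95 rad. Let go below 1.57 it falls shut.
- cover_bar (a point): middle of the cover's bar: a round steel bar of 12 mm diameter parallel to the hinge, 200 mm from the hinge axis, in the plane of the sheet. Two arms carry it, with 112 mm free between them and a clear gap of 36 mm between the bar and the edge of the sheet. The bar may turn between the fingers as the cover swings. Axes as cover.
- pointer: thin dark steel pointer on the dial at the tray's right end, turning on the hinge axis, 90 mm long, stiff (stays where it is set unless pushed). Origin on the hinge axis; -x runs from the axis to the tip, so its angle above the horizontal on the row side is measured as for the cover and lies between 0.6 and 1.15 rad; it differs each time.
- pointer_tip (a point): tip of the pointer, 90 mm from the hinge axis. Axes as pointer.
- row_jar_a: jar already in the row: 52 mm diameter, 66 mm tall. Origin: centre of its underside. Leave it alone.
- row_jar_b: jar already in the row: 48 mm diameter, 60 mm tall. Origin: centre of its underside. Leave it alone.
- cup_a: clear cup, 78 mm diameter, 85 mm tall. Leave it alone. Origin: centre of its underside.
- eraser: eraser, 22x56x12 mm. Leave it alone. Origin: centre of its underside.
- tile_a: upright test tile on a foot, 38x25x72 mm. Leave it alone. Origin: centre of its underside.
- tile_b: upright test tile on a foot, 37x25x76 mm. Leave it alone. Origin: centre of its underside.

How it is judged (in metres and radians):
On the way, in this order (a step that is already met when the one before it is completed fails the run):
1. the jar stands on the mat in the row and is let go (horizontal distance between jar and mat below 0.012 m and angle between jar's own z axis and vertical below 0.1 rad and height (world z) of jar below 0.014 m and contact force between the fingers and jar below 0.1 N), for 0.2 s.
2. the cover is held by its bar at the pointer's angle (angle between the x axis of cover_bar and the x axis of pointer_tip, either way round below 0.085 rad and contact force between the fingers and cover above 0.5 N and distance between the grasp point and cover_bar below 0.065 m), for 0.2 s.
At the end, for the whole second after the job is handed in: Jar upright on the tray floor within 12 mm of the mat centre, not touched; cover at rest within 0.085 rad of the pointer angle, fingers bearing on it over 0.5 N, grasp point within 65 mm of the bar middle; other two jars within 15 mm of their start (all of step 1 and all of step 2 and angular speed of cover below 0.1 rad/s and linear speed of jar below 0.02 m/s and distance of each of row_jar_a, row_jar_b from where it was at the start of the episode below 0.015 m); the arm keeps its last pose, push and grip.
It fails at once if the cover drops nearly shut (bar below 150 mm) (height (world z) of cover_bar below 0.15 m).
It fails at once if the pointer is turned (tip moved over 8 mm) (distance of pointer_tip from where it was at the start of the episode above 0.008 m).
It fails at once if a jar of the row is displaced by over 15 mm or tipped (distance of any of row_jar_a, row_jar_b from where it was at the start of the episode above 0.015 m or angle between any of row_jar_a, row_jar_b's own z axis and vertical above 0.4 rad).
It fails at once if another thing on the bench is moved by over 30 mm (distance of any of cup_a, eraser, tile_a, tile_b from where it was at the start of the episode above 0.03 m).
It also fails if it takes over 56 s, if anything falls off the work surface, if the arm or the gripper's body presses on something with over 40 N, if the wrist force passes 120 N, or if a joint passes its speed limit or range.

## Working session

There is one attempt and no reset: what is moved stays moved. The work goes in short steps, Python scripts to look and compute and a tool call to move; the robot and the scene stay as the last step left them, time stands still between calls to the robot, and variables do not carry over. Pictures are saved under pics/ and viewed, about 8 in all and at most 12, crops included, and the job is handed in when it is done.

Besides the shell and the picture viewer there is one more tool, called after "Call:" by a JSON object that holds its "api" and its "payload". send_rows: Moves the arm, as the interface text tells. Its arguments: {"type":"object","properties":{"rows":{"type":"array"},"gripper":{"type":"number"}},"required":["rows"]}

```bash
mkdir -p pics; ls
cat > h.py <<'E'
import numpy as np, cv2
from scipy.spatial.transform import Rotation as R
from workcell import ctrl, optics, nets
np.set_printoptions(precision=3,suppress=True)
def ray(info,px):
    K=np.array(info["K"]);k1=info["k1"]
    d=np.array([(px[0]-K[0,2])/K[0,0],(px[1]-K[1,2])/K[1,1]]);s=d.copy()
    for _ in range(20): s=d/(1+k1*(s@s))
    return np.array([s[0],s[1],1.])
def p3(info,px,z): # depth z
    T=np.array(info["pose"]);return T[:3,:3]@(ray(info,px)*z)+T[:3,3]
def onplane(info,px,h):
    T=np.array(info["pose"]);d=T[:3,:3]@ray(info,px);o=T[:3,3];return o+d*(h-o[2])/d[2]
def proj(info,P):
    T=np.array(info["pose"]);K=np.array(info["K"]);c=T[:3,:3].T@(np.array(P)-T[:3,3]);s=c[:2]/c[2];s=s*(1+info["k1"]*(s@s))
    return np.array([K[0,0]*s[0]+K[0,2],K[1,1]*s[1]+K[1,2]])
E
python3 - <<'E'
from h import *
print(ctrl.get_obs())
for c in ["scene","side"]:
    im,d=optics.get_image(c);cv2.imwrite(f"pics/{c}0.png",im);np.save(f"{c}0.npy",d)
    I=optics.camera_info(c);print(c,I)
    for l in ["jar","mat","tray","tray_hinge","cover_bar","pointer","pointer_tip","row_jar_a","row_jar_b","cup_a","eraser","tile_a"]:
        for r in nets.spot_point(c,l)[:3]: 
            u,v=np.round(r["position"]).astype(int)
            z=d[v,u] if 0<=v<400 and 0<=u<640 else 0
            print(l,round(r["conf"],2),np.array(r["position"]),"surf",p3(I,r["position"],z) if z else None,"z0",onplane(I,r["position"],0 if l not in("mat","row_jar_a","row_jar_b") else 8))
E
```

```text
pics
{'t': 0.0, 'qpos': array([ 1.208,  0.424,  1.631, -0.   ,  1.089, -0.019]), 'qvel': array([-0.002,  0.001,  0.001,  0.001, -0.001, -0.001]), 'joint_torque': array([ -0.001, -54.463, -27.367,   0.064,   0.023,  -0.   ]), 'ee_pos': array([210.535, 588.188, 403.908]), 'orientation': array([-0.537, -3.095,  0.002]), 'ft_force': array([-0.138, -0.065, -0.43 ]), 'moment': array([ 0.037,  0.018, -0.001]), 'width': 88.36226405079384}
scene {'K': array([[377.111,   0.   , 321.222],
       [  0.   , 377.111, 194.154],
       [  0.   ,   0.   ,   1.   ]]), 'k1': -0.05963812387471652, 'pose': array([[  -0.459,   -0.43 ,    0.777, -216.052],
       [  -0.888,    0.229,   -0.398,  486.779],
       [  -0.007,   -0.873,   -0.487,  581.968],
       [   0.   ,    0.   ,    0.   ,    1.   ]])}
jar 0.62 [446.1 207. ] surf [ 448.95  -262.364   14.705] z0 [ 466.189 -281.785    0.   ]
mat 0.73 [334.8 236.8] surf [480.916  91.125   7.785] z0 [480.654  91.274   8.   ]
tray 0.57 [334.8 237.4] surf [480.244  91.483   6.421] z0 [488.012  87.072   0.   ]
tray_hinge 0.61 [319.8 188.1] surf [753.632  -4.887  
[... 2020 characters left out ...]
.19 [335.3 178.9] surf [589.629  71.731 108.686] z0 [791.927  88.536   0.   ]
cover_bar 0.76 [345.4 104.9] surf [666.417  58.825 285.071] z0 [1449.921  111.872    0.   ]
pointer 0.74 [190.8 215.6] surf [513.986 448.352   6.457] z0 [523.669 452.519   0.   ]
pointer 0.51 [386.3 190.2] surf [565.53  -62.502  99.88 ] z0 [745.136 -68.16    0.   ]
pointer_tip 0.41 [387.4 171.6] surf [578.483 -61.278 146.822] z0 [866.533 -69.949   0.   ]
cup_a 0.97 [438.3 209. ] surf [ 646.126 -212.74     8.156] z0 [ 659.854 -214.814    0.   ]
eraser 0.47 [402.9 248.1] surf [ 31.042 -77.793 302.325] z0 [ 457.409 -113.331    0.   ]
tile_a 0.58 [191.9 213.7] surf [525.033 449.286   5.496] z0 [533.347 452.836   0.   ]
```

View pics/scene0.png

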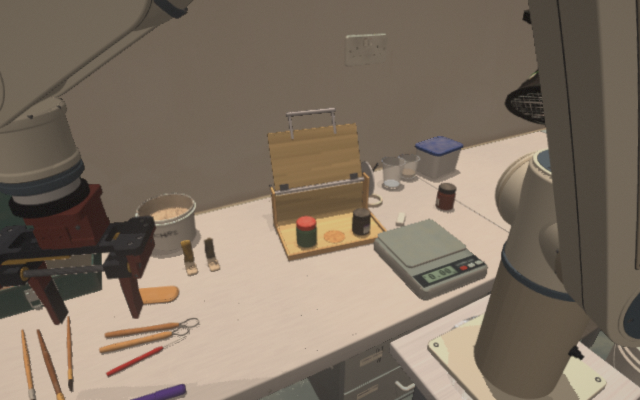

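View pics/side0.png

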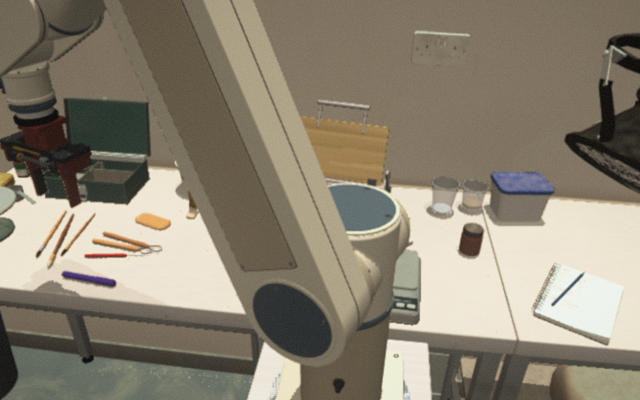

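The scene view shows the oxide jar at (447,196), the mat at (335,237) between the row jars at (307,232) and (361,222), and the cover bar at (312,112). In the side view the jar is at (471,240), the bar at (345,105), and the pointer near (387,180). Next I'll fit the jar and tray from depth.

Run:
```python
from h import *
from scipy.optimize import least_squares
def cloud(c):
    I=optics.camera_info(c);d=np.load(c+"0.npy");v,u=np.nonzero(d>0)
    return np.array([p3(I,(a,b),d[b,a]) for a,b in zip(u[::1],v)])
C=np.vstack([cloud("scene"),cloud("side")]);np.save("cloud.npy",C)
def circ(P,r):
    return least_squares(lambda q:np.hypot(P[:,0]-q[0],P[:,1]-q[1])-r,P[:,:2].mean(0),loss="soft_l1").x
for n,g in [("jar",(472,-278)),("ra",(497,165)),("rb",(472,24))]:
    P=C[np.hypot(C[:,0]-g[0],C[:,1]-g[1])<40]
    S=P[(P[:,2]>18)&(P[:,2]<50)]; T=P[P[:,2]>np.percentile(P[:,2],97)-3]
    print(n,"side fit",circ(S,25.5 if n!="rb" else 24),"top z",np.percentile(P[:,2],97),"top mid",(T.min(0)+T.max(0))/2,T.mean(0),len(S),len(T))
# cover plane
P=C[(np.abs(C[:,0]-630)<40)&(np.abs(C[:,1]-65)<90)&(C[:,2]>120)&(C[:,2]<225)]
n=np.linalg.svd(P-P.mean(0))[2][2] if len(P)<5000 else np.linalg.svd((P-P.mean(0))[::10])[2][2];print("cover n",n,"yaw",np.degrees(np.arctan2(n[1],n[0])),P.mean(0),len(P))
# tall things
Q=C[(C[:,2]>90)&(C[:,0]<900)&(C[:,0]>250)&(C[:,1]<500)]
import collections
print(sorted(collections.Counter(map(tuple,(np.round(Q/100)*100).astype(int))).items()))
print(optics.camera_info("wrist"))
```

```text
jar side fit [ 472.039 -277.304] top z 69.75135968631527 top mid [ 471.893 -276.541   69.61 ] [ 470.349 -276.486   68.738] 439 271
ra side fit [493.501 166.263] top z 73.44634037092743 top mid [491.68  167.529  72.569] [491.803 167.498  72.367] 212 166
rb side fit [472.032  17.195] top z 67.36651084612649 top mid [469.346  18.943  66.433] [470.055  18.878  66.269] 200 130
cover n [ 0.916 -0.143 -0.374] yaw -8.858374450528485 [622.567  62.262 174.408] 5368
[((np.int64(300), np.int64(-500), np.int64(300)), 38), ((np.int64(300), np.int64(-500), np.int64(400)), 1045), ((np.int64(300), np.int64(-500), np.int64(500)), 105), ((np.int64(300), np.int64(-400), np.int64(400)), 1024), ((np.int64(300), np.int64(-400), np.int64(500)), 328), ((np.int64(400), np.int64(-600), np.int64(200)), 213), ((np.int64(400), np.int64(-600), np.int64(300)), 196), ((np.int64(400), np.int64(-500), np.int64(300)), 573), ((np.int64(400), np.int64(-500), np.int64(400)), 495), ((np.int64(400), np.int64(-500), np.int64(500)), 291), ((np.int64(400), np.int64(-400), np.int64(300)), 215), ((np.int64(400), np.int64(-400), 
[... 6155 characters left out ...]
0), np.int64(400), np.int64(400)), 1816), ((np.int64(800), np.int64(400), np.int64(500)), 1122), ((np.int64(800), np.int64(500), np.int64(100)), 444), ((np.int64(800), np.int64(500), np.int64(200)), 746), ((np.int64(800), np.int64(500), np.int64(300)), 855), ((np.int64(800), np.int64(500), np.int64(400)), 990), ((np.int64(800), np.int64(500), np.int64(500)), 161)]
{'K': array([[322.815,   0.   , 322.494],
       [  0.   , 322.815, 206.147],
       [  0.   ,   0.   ,   1.   ]]), 'k1': -0.04944615798318806, 'pose': array([[  0.336,   0.905,   0.262, 139.558],
       [  0.942,  -0.323,  -0.094, 613.458],
       [ -0.001,   0.278,  -0.961, 384.713],
       [  0.   ,   0.   ,   0.   ,   1.   ]])}
```

```bash
cat >> h.py <<'E'
def plan(wps,step=38,ang=6.5,start=None):
    """wps: list of (tcp xyz, tool-y yaw deg) with tool down; prints rows (tool axes, m/deg)"""
    if start is None:
        o=ctrl.get_obs();p=np.array(o["ee_pos"]);Rm=R.from_rotvec(o["orientation"]).as_matrix()
    rows=[]
    for tgt,yaw in wps:
        y=np.radians(yaw);Y=np.array([np.cos(y),np.sin(y),0]);Z=np.array([0,0,-1.]);Rt=np.column_stack([np.cross(Y,Z),Y,Z])
        dv=R.from_matrix(Rm.T@Rt).as_rotvec();D=np.array(tgt,float)-p
        n=max(1,int(np.ceil(np.linalg.norm(D)/step)),int(np.ceil(np.degrees(np.linalg.norm(dv))/ang)))
        for i in range(n):
            off=np.round(Rm.T@(D/n)/1000,4);tw=np.round(np.degrees(dv/n),1)
            rows.append((off.tolist(),tw.tolist()));p=p+Rm@off*1000;Rm=Rm@R.from_rotvec(np.radians(tw)).as_matrix()
    for i in range(0,len(rows),5):print("call",*[f"\n  {a} {b}" for a,b in rows[i:i+5]])
    print("end",p,R.from_matrix(Rm).as_rotvec(),len(rows))
E
python3 - <<'E'
from h import *
C=np.load("cloud.npy")
L=C[(C[:,1]<-330)&(C[:,0]<620)&(C[:,0]>200)&(C[:,2]>150)&(C[:,1]>-700)]
for x in range(250,620,50):
    S=L[np.abs(L[:,0]-x)<25]
    if len(S): print(x,len(S),"ymax",np.percentile(S[:,1],98),"z",S[:,2].min(),S[:,2].max())
J=C[(C[:,1]>0)&(C[:,1]<500)&(C[:,0]<560)&(C[:,0]>300)&(C[:,2]>110)];print(len(J))
plan([((430,330,410),11),((475,0,410),-9),((472,-277,330),-9)])
E
```

```text
250 402 ymax -446.83486585171863 z 351.9709532469957 383.7402640093344
300 1422 ymax -419.612399774267 z 317.09485509043236 469.50392755706787
350 1650 ymax -405.52262421094605 z 283.68101917735515 533.297760879943
400 1166 ymax -406.0696640369503 z 221.4366445031061 529.2014328952697
450 1662 ymax -423.2350204336327 z 215.05548917444912 530.6945452867963
500 593 ymax -472.78296273114637 z 241.89360478904433 534.9593509338735
0
call 
  [-0.0294, -0.0169, -0.0005] [-0.0, 0.0, 5.9] 
  [-0.0309, -0.0138, -0.0005] [-0.0, 0.0, 5.9] 
  [-0.0322, -0.0106, -0.0005] [-0.0, 0.0, 5.9] 
  [-0.0331, -0.0072, -0.0005] [-0.0, 0.0, 5.9] 
  [-0.0337, -0.0038, -0.0005] [-0.0, 0.0, 5.9]
call 
  [-0.0339, -0.0003, -0.0005] [-0.0, 0.0, 5.9] 
  [-0.0337, 0.0032, -0.0005] [-0.0, 0.0, 5.9] 
  [-0.0332, 0.0067, -0.0005] [-0.0, 0.0, 5.9] 
  [-0.0324, 0.01, -0.0005] [-0.0, 0.0, 5.9] 
  [-0.0312, 0.0133, -0.0005] [-0.0, 0.0, 5.9]
call 
  [-0.0369, -0.0023, -0.0] [-0.0, 0.0, 2.3] 
  [-0.037, -0.0008, -0.0] [-0.0, 0.0, 2.3] 
  [-0.037, 0.0007, -0.0] [-0.0, 0.0, 2.3] 
  [-0.0369, 0.0022, -0.0] [-0.0, 0.0, 2.3] 
  [-0.0368, 0.0037, -0.0] [-0.0, 0.0, 2.3]
call 
  [-0.0367, 0.0051, -0.0] [-0.0, 0.0, 2.3] 
  [-0.0364, 0.0066, -0.0] [-0.0, 0.0, 2.3] 
  [-0.0361, 0.0081, -0.0] [-0.0, 0.0, 2.3] 
  [-0.0358, 0.0095, -0.0] [-0.0, 0.0, 2.3] 
  [-0.0342, 0.0053, 0.01] [-0.0, 0.0, -0.0]
call 
  [-0.0342, 0.0053, 0.01] [-0.0, 0.0, -0.0] 
  [-0.0342, 0.0053, 0.01] [-0.0, 0.0, -0.0] 
  [-0.0342, 0.0053, 0.01] [-0.0, 0.0, -0.0] 
  [-0.0342, 0.0053, 0.01] [-0.0, 0.0, -0.0] 
  [-0.0342, 0.0053, 0.01] [-0.0, 0.0, -0.0]
call 
  [-0.0342, 0.0053, 0.01] [-0.0, 0.0, -0.0] 
  [-0.0342, 0.0053, 0.01] [-0.0, 0.0, -0.0]
end [ 472.205 -276.749  329.664] [ 2.396  2.032 -0.   ] 27
```

Call:
{"api": "send_rows", "payload": {"rows": [{"offset":[-0.0294,-0.017,0],"twist":[0,0,6]},{"offset":[-0.031,-0.014,0],"twist":[0,0,6]},{"offset":[-0.032,-0.0105,0],"twist":[0,0,6]},{"offset":[-0.033,-0.007,0],"twist":[0,0,6]},{"offset":[-0.034,-0.004,0],"twist":[0,0,6]}], "gripper": 0.0878}}

```text
t: 1.72
ee_pos: [318.8, 458.6, 404.4]
orientation: [-1.335, -2.843, -0.005]
ft_force: [0.7, -0.2, -0.7]
width: 87.9
```

Call:
{"api": "send_rows", "payload": {"rows": [{"offset":[-0.034,0,0],"twist":[0,0,6]},{"offset":[-0.034,0.003,0],"twist":[0,0,6]},{"offset":[-0.033,0.007,0],"twist":[0,0,6]},{"offset":[-0.032,0.01,0],"twist":[0,0,6]},{"offset":[-0.031,0.013,0],"twist":[0,0,6]}]}}

```text
t: 2.13
ee_pos: [428.1, 319.5, 404.8]
orientation: [-2.055, -2.373, -0.008]
ft_force: [1.2, 0.3, 1.1]
width: 87.9
```

Call:
{"api": "send_rows", "payload": {"rows": [{"offset":[-0.0369,-0.002,0],"twist":[0,0,1.9]},{"offset":[-0.037,-0.001,0],"twist":[0,0,1.9]},{"offset":[-0.037,0.001,0],"twist":[0,0,1.9]},{"offset":[-0.037,0.002,0],"twist":[0,0,1.9]},{"offset":[-0.037,0.004,0],"twist":[0,0,1.9]}]}}

```text
t: 2.55
ee_pos: [448.6, 127.9, 404.7]
orientation: [-2.26, -2.181, -0.016]
ft_force: [1.3, 0.4, -0.2]
width: 87.8
```

Call:
{"api": "send_rows", "payload": {"rows": [{"offset":[-0.037,0.005,0],"twist":[0,0,1.9]},{"offset":[-0.036,0.007,0],"twist":[0,0,1.9]},{"offset":[-0.036,0.008,0],"twist":[0,0,1.9]},{"offset":[-0.02,0.005,0],"twist":[0,0,1.9]},{"offset":[0,0,0],"twist":[0,0,0]}]}}

```text
t: 2.97
ee_pos: [462.7, -14.1, 405.2]
orientation: [2.411, 2.01, 0.02]
ft_force: [-1.0, 0.9, 0.1]
width: 87.5
```

Run:
```python
from h import *
I=optics.camera_info("wrist");im,d=optics.get_image("wrist");cv2.imwrite("pics/w1.png",im);np.savez("w1.npz",d=d,pose=I["pose"])
for l in ["mat","pointer","pointer_tip","tray_hinge","row_jar_a","cover_bar","jar"]:
    for r in nets.spot_point("wrist",l)[:2]:
        u,v=np.round(r["position"]).astype(int);z=d[v,u] if 0<=v<400 and 0<=u<640 else 0
        print(l,round(r["conf"],2),np.array(r["position"]),p3(I,r["position"],z),onplane(I,r["position"],8))
print(ctrl.get_obs()["ee_pos"])
```

```text
mat 0.57 [322.4  84.3] [486.808  92.924   7.775] [486.803  92.904   8.   ]
mat 0.24 [457.9  72. ] [596.579  75.011 104.467] [637.426  80.014   8.   ]
tray_hinge 0.96 [456.4  72. ] [595.381  75.222 104.342] [635.748  80.288   8.   ]
row_jar_a 0.78 [324.3 155.2] [475.323  22.53   67.768] [474.931  15.412   8.   ]
row_jar_a 0.59 [315.6  13.8] [489.887 146.282  73.742] [492.515 164.366   8.   ]
jar 0.83 [361.8 358. ] [ 476.627 -252.992   33.865] [ 476.569 -276.019    8.   ]
[462.389  -9.97  404.956]
```

View pics/w1.png

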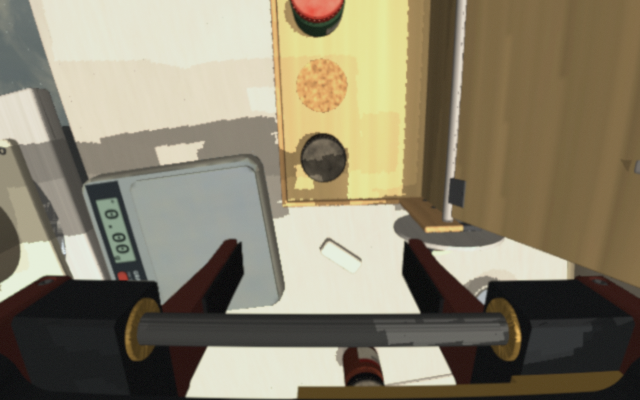

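The wrist view shows the mat at (322,84), row jars at (318,10) and (324,158), and the oxide jar at (362,365). The fitted positions agree, so I'm going to the jar.

Run:
```python
from h import *
print(ctrl.get_obs()["orientation"])
plan([((473,-277,310),-9),((473,-277,213),-9)],step=36)
```

```text
[2.405 2.02  0.019]
call 
  [-0.0328, 0.007, 0.0116] [0.1, -0.1, -0.1] 
  [-0.0327, 0.0069, 0.0117] [0.1, -0.1, -0.1] 
  [-0.0327, 0.0069, 0.0117] [0.1, -0.1, -0.1] 
  [-0.0327, 0.0069, 0.0118] [0.1, -0.1, -0.1] 
  [-0.0327, 0.0068, 0.0118] [0.1, -0.1, -0.1]
call 
  [-0.0327, 0.0068, 0.0119] [0.1, -0.1, -0.1] 
  [-0.0327, 0.0068, 0.0119] [0.1, -0.1, -0.1] 
  [-0.0327, 0.0067, 0.012] [0.1, -0.1, -0.1] 
  [0.0001, 0.0001, 0.0323] [-0.1, 0.1, -0.0] 
  [0.0001, 0.0001, 0.0323] [-0.1, 0.1, -0.0]
call 
  [0.0, 0.0, 0.0323] [-0.1, 0.1, -0.0]
end [ 472.918 -277.051  213.108] [2.392 2.037 0.   ] 11
```

Call:
{"api": "send_rows", "payload": {"rows": [{"offset":[-0.033,0.007,0.0116],"twist":[0.1,-0.1,0]},{"offset":[-0.033,0.007,0.0117],"twist":[0.1,-0.1,0]},{"offset":[-0.033,0.007,0.0117],"twist":[0.1,-0.1,0]},{"offset":[-0.033,0.007,0.0118],"twist":[0.1,-0.1,0]},{"offset":[-0.033,0.007,0.012],"twist":[0.1,-0.1,0]}]}}

```text
t: 3.78
ee_pos: [472.4, -174.4, 346.5]
orientation: [2.382, 2.041, 0.009]
ft_force: [0.9, 0.7, -0.1]
width: 87.9
```

Call:
{"api": "send_rows", "payload": {"rows": [{"offset":[-0.033,0.007,0.012],"twist":[0,0,0]},{"offset":[-0.033,0.007,0.012],"twist":[0,0,0]},{"offset":[-0.031,0.007,0.012],"twist":[0,0,0]},{"offset":[0,0,0],"twist":[0,0,0]},{"offset":[0,0,0],"twist":[0,0,0]}]}}

```text
t: 4.2
ee_pos: [480.0, -279.9, 306.1]
orientation: [2.38, 2.045, 0.008]
ft_force: [-0.4, 1.1, 0.2]
width: 87.5
```

Run:
```python
from h import *
I=optics.camera_info("wrist");im,d=optics.get_image("wrist");cv2.imwrite("pics/w2.png",im)
for l in ["jar"]:
    for r in nets.spot_point("wrist",l)[:2]: print(l,r,onplane(I,r["position"],0))
    print(nets.spot_in("wrist","jar")[:1])
v,u=np.nonzero(d>0);P=np.array([p3(I,(a,b),d[b,a]) for a,b in zip(u,v)])
Q=P[(np.hypot(P[:,0]-473,P[:,1]+277)<45)&(P[:,2]>60)&(P[:,2]<78)];print("cap",(Q.min(0)+Q.max(0))/2,np.ptp(Q,axis=0),len(Q))
im,d=optics.get_image("side");cv2.imwrite("pics/s2.png",im);np.save("s2.npy",d)
cv2.imwrite("pics/combo2.png",np.vstack([cv2.resize(cv2.imread("pics/w2.png"),(480,300)),cv2.resize(im[120:270,280:520],(480,300))]))
for l in ["pointer","pointer_tip"]:
    print(l,nets.spot_point("side",l)[:2])
plan([((473,-277,213),-9)],step=36)
```

```text
jar {'position': [309.7, 200.6], 'conf': 0.58} [ 470.767 -280.038    0.   ]
[{'extent': [275.7, 173.5, 343.1, 256.3], 'conf': 0.62}]
cap [ 473.45  -278.276   65.99 ] [49.688 49.341 11.878] 3624
pointer [{'position': [385.3, 188.4], 'conf': 0.64}]
pointer_tip [{'position': [388.0, 173.0], 'conf': 0.63}]
call 
  [0.0001, -0.0027, 0.0315] [0.2, -0.0, 0.2] 
  [0.0, -0.0026, 0.0315] [0.2, -0.0, 0.2] 
  [0.0, -0.0025, 0.0315] [0.2, -0.0, 0.2]
end [ 472.916 -277.022  212.883] [-2.389 -2.036  0.002] 3
```

View pics/combo2.png

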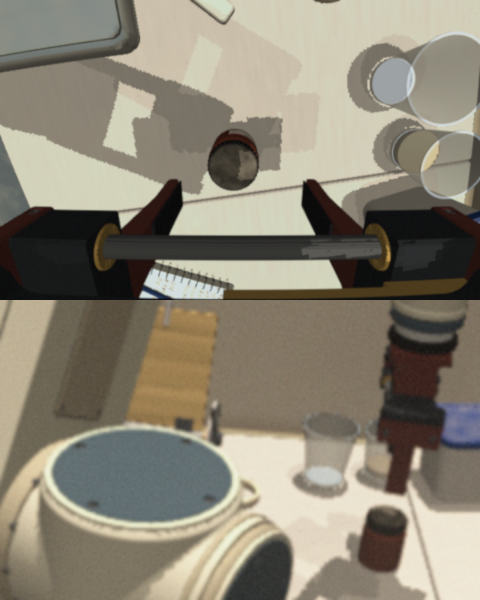

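The jar stands between the fingers at (310,200) in the wrist view, with its cap at (473,-278). I'll go down and grip.

Call:
{"api": "send_rows", "payload": {"rows": [{"offset":[0,-0.002,0.03],"twist":[0.1,0,0.2]},{"offset":[0,-0.002,0.03],"twist":[0.1,0,0.2]},{"offset":[0,-0.0015,0.025],"twist":[0.1,0,0]},{"offset":[0,0,0.0085],"twist":[0,0,0]},{"offset":[0,0,0],"twist":[0,0,0]}]}}

```text
t: 4.92
ee_pos: [478.4, -274.3, 216.3]
orientation: [2.372, 2.042, 0.009]
ft_force: [-0.7, 0.6, 0.1]
width: 88.1
```

Call:
{"api": "send_rows", "payload": {"rows": [{"offset":[0,0,0],"twist":[0,0,0]},{"offset":[0,0,0],"twist":[0,0,0]},{"offset":[0,0,0],"twist":[0,0,0]},{"offset":[0,0,0],"twist":[0,0,0]},{"offset":[0,0,0],"twist":[0,0,0]}], "gripper": 0.04}}

```text
t: 5.33
ee_pos: [480.1, -273.9, 221.0]
orientation: [2.366, 2.041, 0.011]
ft_force: [0.2, 0.4, -0.8]
width: 58.0
```

Call:
{"api": "send_rows", "payload": {"rows": [{"offset":[0,0,0],"twist":[0,0,0]},{"offset":[0,0,0],"twist":[0,0,0]},{"offset":[0,0,0],"twist":[0,0,0]},{"offset":[0,0,0],"twist":[0,0,0]},{"offset":[0,0,0],"twist":[0,0,0]}]}}

```text
t: 5.75
ee_pos: [480.5, -274.4, 222.6]
orientation: [2.365, 2.038, 0.013]
ft_force: [-0.3, 0.7, -1.9]
width: 51.7
```

Run:
```python
from h import *
o=ctrl.get_obs();print(o["ee_pos"],R.from_rotvec(o["orientation"]).as_matrix()[:,2],o["width"])
plan([((478,-275,430),-9),((478,20,430),-9)],step=37)
```

```text
[ 480.451 -274.413  222.621] [ 0.019 -0.009 -1.   ] 51.65678318467342
call 
  [-0.0004, 0.0003, -0.0346] [0.2, 0.1, 0.1] 
  [-0.0003, 0.0002, -0.0346] [0.2, 0.1, 0.1] 
  [-0.0003, 0.0001, -0.0346] [0.2, 0.1, 0.1] 
  [-0.0002, -0.0001, -0.0346] [0.2, 0.1, 0.1] 
  [-0.0001, -0.0002, -0.0346] [0.2, 0.1, 0.1]
call 
  [-0.0001, -0.0003, -0.0346] [0.2, 0.1, 0.1] 
  [0.0364, -0.0058, 0.0002] [-0.0, -0.0, -0.0] 
  [0.0364, -0.0058, 0.0002] [-0.0, -0.0, -0.0] 
  [0.0364, -0.0058, 0.0002] [-0.0, -0.0, -0.0] 
  [0.0364, -0.0058, 0.0002] [-0.0, -0.0, -0.0]
call 
  [0.0364, -0.0058, 0.0002] [-0.0, -0.0, -0.0] 
  [0.0364, -0.0058, 0.0002] [-0.0, -0.0, -0.0] 
  [0.0364, -0.0058, 0.0002] [-0.0, -0.0, -0.0] 
  [0.0364, -0.0058, 0.0002] [-0.0, -0.0, -0.0]
end [478.084  19.834 429.885] [-2.388 -2.036 -0.004] 14
```

Call:
{"api": "send_rows", "payload": {"rows": [{"offset":[0,0,-0.035],"twist":[0.2,0.1,0]},{"offset":[0,0,-0.035],"twist":[0.2,0.1,0]},{"offset":[0,0,-0.035],"twist":[0.2,0.1,0]},{"offset":[0,0,-0.035],"twist":[0.2,0.1,0]},{"offset":[0,0,-0.035],"twist":[0.2,0.1,0]}]}}

```text
t: 6.17
ee_pos: [476.1, -272.5, 393.8]
orientation: [-2.364, -2.037, 0.005]
ft_force: [-0.0, -0.6, -1.5]
width: 52.1
```

Call:
{"api": "send_rows", "payload": {"rows": [{"offset":[0,0,-0.03],"twist":[0.2,0.1,0.1]},{"offset":[0.036,-0.006,0],"twist":[0,0,0]},{"offset":[0.036,-0.006,0],"twist":[0,0,0]},{"offset":[0.036,-0.006,0],"twist":[0,0,0]},{"offset":[0.036,-0.006,0],"twist":[0,0,0]}]}}

```text
t: 6.58
ee_pos: [476.2, -129.2, 437.2]
orientation: [-2.387, -2.033, -0.004]
ft_force: [-0.1, 0.3, -1.0]
width: 51.5
```

Call:
{"api": "send_rows", "payload": {"rows": [{"offset":[0.036,-0.006,0],"twist":[0,0,0]},{"offset":[0.036,-0.006,0],"twist":[0,0,0]},{"offset":[0.036,-0.006,0],"twist":[0,0,0]},{"offset":[0.036,-0.006,0],"twist":[0,0,0]},{"offset":[0,0,0],"twist":[0,0,0]}]}}

```text
t: 7.0
ee_pos: [472.8, 27.5, 438.7]
orientation: [-2.386, -2.034, -0.007]
ft_force: [0.9, -0.7, -1.2]
width: 52.2
```

```bash
cat > look.py <<'E'
import sys
from h import *
n=sys.argv[1];I=optics.camera_info("wrist");im,d=optics.get_image("wrist");cv2.imwrite(f"pics/{n}.png",im)
T=np.array(I["pose"]);o=ctrl.get_obs();p=np.array(o["ee_pos"])
print("ee",p,"zaxis",R.from_rotvec(o["orientation"]).as_matrix()[:,2],"w",o["width"],"ft",o["ft_force"],"t",o["t"])
for l in ["mat","row_jar_a","tray_hinge","cover_bar","pointer_tip"]:
    for r in nets.spot_point("wrist",l)[:2]:
        u,v=np.round(r["position"]).astype(int);z=d[min(v,399),min(u,639)]
        print(l,round(r["conf"],2),np.array(r["position"]),"surf",p3(I,r["position"],z),"z8",onplane(I,r["position"],8))
v,u=np.nonzero(d>0);P=np.array([p3(I,(a,b),d[b,a]) for a,b in zip(u,v)]);np.save(n+"_cloud.npy",P)
col=im[v,u]
hsv=cv2.cvtColor(im,cv2.COLOR_BGR2HSV)[v,u]
for nm,c,zl,zh in [("ra",(492,167),60,80),("rb",(471,18),55,75)]:
    Q=P[(np.hypot(P[:,0]-c[0],P[:,1]-c[1])<40)&(P[:,2]>zl)&(P[:,2]<zh)]
    if len(Q)>50: print(nm,(Q.min(0)+Q.max(0))/2,np.ptp(Q,axis=0),len(Q))
Q=P[(np.hypot(P[:,0]-p[0],P[:,1]-p[1])<35)&(P[:,2]>p[2]-163+3)&(P[:,2]<p[2]-163+17)]
if len(Q)>50: print("held cap rel TCP",(Q.min(0)+Q.max(0))/2-p,np.ptp(Q,axis=0),"top",np.percentile(Q[:,2],95)-p[2])
E
python3 look.py w3
```

```text
ee [472.925  25.801 438.65 ] zaxis [-0.001  0.007 -1.   ] w 51.76043282856068 ft [-0.719  0.04  -0.487] t 7.05
mat 0.59 [325.1 120.7] surf [486.904  95.837   9.564] z8 [486.909  95.812   8.   ]
row_jar_a 0.81 [324.6 184.7] surf [475.485  28.725  68.101] z8 [473.744  16.122   8.   ]
row_jar_a 0.72 [321.9  60.8] surf [492.589 154.807  74.278] z8 [493.919 164.875   8.   ]
tray_hinge 0.97 [443.6 130.2] surf [597.402  71.352 104.806] z8 [631.79   61.803   8.   ]
pointer_tip 0.58 [316.8 241.5] surf [474.237  48.852 284.115] z8 [450.912 -60.435   8.   ]
ra [494.858 166.12   68.453] [50.695 49.938 15.292] 2101
rb [473.248  20.12   63.518] [45.848 40.823 12.95 ] 1054
held cap rel TCP [   2.075    3.    -153.005] [63.674 40.448 13.977] top -148.77158791839162
```

View pics/w3.png

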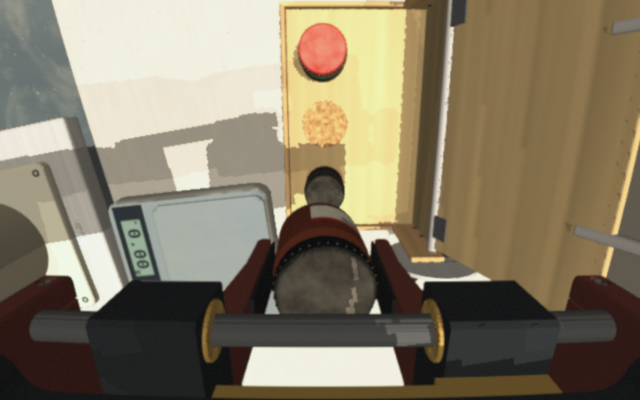

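Run:
```python
from h import *
I=optics.camera_info("wrist");p=ctrl.get_obs()["ee_pos"]
for z in (-149,-152):print(onplane(I,(326,285),p[2]+z)-p)
P=np.load("w3_cloud.npy");Q=P[(abs(P[:,0]-p[0])<18)&(abs(P[:,1]-p[1])<40)&(P[:,2]-p[2]<-130)&(P[:,2]-p[2]>-215)]
T=Q[Q[:,2]>np.percentile(Q[:,2],60)]-p;print(np.percentile(Q[:,2]-p[2],[50,70,90,98]))
T=Q[Q[:,2]-p[2]>-156]-p;print((T.min(0)+T.max(0))/2,np.ptp(T,axis=0),np.median(T[:,2]))
print(onplane(I,(324.7,122.5),8))
plan([((485,97,438),-9),((485,97,262),-9)],step=33)
```

```text
[   2.552    1.81  -149.   ]
[   2.304    0.121 -152.   ]
[-151.327 -150.508 -149.516 -148.772]
[  -0.009    7.579 -151.949] [35.98  38.481  8.069] -150.66740756398087
[487.016  87.098   8.   ]
call 
  [0.0253, -0.0003, 0.0003] [-0.0, -0.1, -0.1] 
  [0.0253, -0.0003, 0.0003] [-0.0, -0.1, -0.1] 
  [0.0253, -0.0002, 0.0002] [-0.0, -0.1, -0.1] 
  [0.0, 0.0001, 0.0293] [-0.0, -0.0, -0.0] 
  [0.0, 0.0001, 0.0293] [-0.0, -0.0, -0.0]
call 
  [0.0, 0.0001, 0.0293] [-0.0, -0.0, -0.0] 
  [0.0, 0.0001, 0.0293] [-0.0, -0.0, -0.0] 
  [0.0, 0.0001, 0.0293] [-0.0, -0.0, -0.0] 
  [0.0, 0.0001, 0.0293] [-0.0, -0.0, -0.0]
end [485.266  96.927 262.262] [-2.39  -2.037  0.001] 9
```

Call:
{"api": "send_rows", "payload": {"rows": [{"offset":[0.024,0,0],"twist":[0,0,0]},{"offset":[0.024,0,0],"twist":[0,0,0]},{"offset":[0.02,0,0.005],"twist":[0,0,0]},{"offset":[0,0,0.03],"twist":[0,0,0]},{"offset":[0,0,0.03],"twist":[0,0,0]}]}}

```text
t: 7.72
ee_pos: [489.2, 84.8, 378.1]
orientation: [2.409, 2.012, 0.023]
ft_force: [-0.1, 0.5, -1.5]
width: 52.1
```

Call:
{"api": "send_rows", "payload": {"rows": [{"offset":[0,0,0.03],"twist":[0,0,0]},{"offset":[0,0,0.02],"twist":[0,0,0]},{"offset":[0,0,0.01],"twist":[0,0,0]},{"offset":[0,0,0],"twist":[0,0,0]},{"offset":[0,0,0],"twist":[0,0,0]}]}}

```text
t: 8.13
ee_pos: [489.9, 79.0, 310.2]
orientation: [-2.42, -2.002, -0.012]
ft_force: [-0.1, -0.2, -1.2]
width: 51.7
```

```bash
python3 look.py w4; python3 -c "
from h import *
o=ctrl.get_obs();print(o['qvel']);plan([((485,93,240),-9)],step=25)"
```

```text
ee [489.977  79.043 310.531] zaxis [ 0.006  0.005 -1.   ] w 51.756073589842124 ft [-1.001  0.034 -1.134] t 8.1833
mat 0.91 [316.2 188.5] surf [488.831  92.085   9.986] z8 [488.715  91.652   8.   ]
row_jar_a 0.61 [308.2 104.1] surf [498.168 161.647  73.917] z8 [496.039 164.152   8.   ]
tray_hinge 0.58 [488.5 215.4] surf [595.809  75.733 102.829] z8 [641.542  36.54    8.   ]
tray_hinge 0.26 [493.8 215.8] surf [597.97   75.794 105.141] z8 [646.533  35.178   8.   ]
ra [494.634 166.699  69.529] [50.16  49.89  13.544] 4643
held cap rel TCP [   2.138    0.808 -153.01 ] [64.76  40.422 13.979] top -149.19083530408057
[ 0.004  0.001  0.003 -0.001 -0.001 -0.002]
call 
  [0.0037, -0.0027, 0.0239] [0.1, -0.1, -0.6] 
  [0.0038, -0.0026, 0.0239] [0.1, -0.1, -0.6] 
  [0.0039, -0.0025, 0.0239] [0.1, -0.1, -0.6]
end [484.929  93.013 240.035] [2.387 2.042 0.005] 3
```

View pics/w4.png

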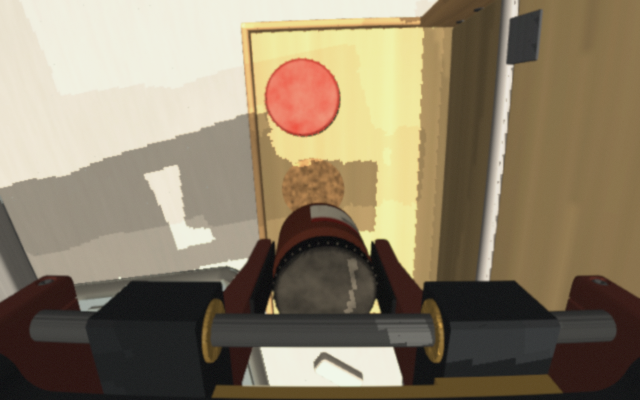

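Call:
{"api": "send_rows", "payload": {"rows": [{"offset":[0.004,-0.002,0.02],"twist":[0.1,-0.1,-0.6]},{"offset":[0.004,-0.002,0.015],"twist":[0.1,-0.1,-0.6]},{"offset":[0.004,0,0.01],"twist":[0,0,-0.5]},{"offset":[0,0,0],"twist":[0,0,0]},{"offset":[0,0,0],"twist":[0,0,0]}]}}

```text
t: 8.85
ee_pos: [490.6, 93.9, 269.3]
orientation: [2.383, 2.039, 0.021]
ft_force: [0.8, -0.0, -0.4]
width: 51.5
```

```bash
python3 -c "
from h import *
o=ctrl.get_obs();print(o['ee_pos'],R.from_rotvec(o['orientation']).as_matrix()[:,2]);plan([((483.5,91.5,236),-9)],step=12)"
```

```text
[490.629  93.875 269.319] [ 0.014  0.004 -1.   ]
call 
  [-0.0012, -0.0024, 0.0111] [0.2, -0.1, 0.0] 
  [-0.0012, -0.0023, 0.0111] [0.2, -0.1, 0.0] 
  [-0.0012, -0.0023, 0.0111] [0.2, -0.1, 0.0]
end [483.488  91.512 235.938] [2.387 2.042 0.004] 3
```

Call:
{"api": "send_rows", "payload": {"rows": [{"offset":[-0.001,-0.0026,0.011],"twist":[0.2,-0.1,0]},{"offset":[-0.001,-0.0026,0.011],"twist":[0.2,-0.1,0]},{"offset":[-0.001,-0.0026,0.01],"twist":[0.2,-0.1,0]},{"offset":[0,-0.001,0.003],"twist":[0,0,0]},{"offset":[0,0,0],"twist":[0,0,0]}]}}

```text
t: 9.27
ee_pos: [481.7, 92.1, 232.6]
orientation: [2.386, 2.04, 0.006]
ft_force: [-0.5, -0.3, -1.8]
width: 51.7
```

```bash
python3 -c "
from h import *
o=ctrl.get_obs();print(o['ee_pos'],R.from_rotvec(o['orientation']).as_matrix()[:,2]);plan([((483.5,91.5,229),-9)],step=12)"
```

```text
[481.663  92.103 232.599] [ 0.004  0.001 -1.   ]
call 
  [-0.0003, 0.0019, 0.0036] [0.2, -0.1, 0.1]
end [483.509  91.515 229.007] [2.389 2.039 0.001] 1
```

Call:
{"api": "send_rows", "payload": {"rows": [{"offset":[0,0.001,0.002],"twist":[0.1,0,0]},{"offset":[0,0.001,0.002],"twist":[0.1,0,0]},{"offset":[0,0,0],"twist":[0,0,0]},{"offset":[0,0,0.001],"twist":[0,0,0]},{"offset":[0,0,0],"twist":[0,0,0]}]}}

```text
t: 9.68
ee_pos: [482.8, 91.9, 228.6]
orientation: [-2.386, -2.038, 0.002]
ft_force: [0.5, 0.7, -0.5]
width: 51.7
```

Call:
{"api": "send_rows", "payload": {"rows": [{"offset":[0,0,0.002],"twist":[0,0,0]},{"offset":[0,0,0.002],"twist":[0,0,0]},{"offset":[0,0,0],"twist":[0,0,0]},{"offset":[0,0,0],"twist":[0,0,0]},{"offset":[0,0,0],"twist":[0,0,0]}]}}

```text
t: 10.1
ee_pos: [482.8, 92.5, 227.7]
orientation: [-2.386, -2.036, 0.001]
ft_force: [-0.0, 1.6, -1.5]
width: 51.9
```

Call:
{"api": "send_rows", "payload": {"rows": [{"offset":[0,0,0.002],"twist":[0,0,0]},{"offset":[0,0,0.002],"twist":[0,0,0]},{"offset":[0,0,0.002],"twist":[0,0,0]},{"offset":[0,0,0.002],"twist":[0,0,0]},{"offset":[0,0,0.002],"twist":[0,0,0]}]}}

```text
t: 10.52
ee_pos: [483.2, 92.8, 225.7]
orientation: [-2.386, -2.036, 0.001]
ft_force: [-9.7, -1.5, 34.7]
width: 51.5
```

Call:
{"api": "send_rows", "payload": {"rows": [{"offset":[0,0,0],"twist":[0,0,0]},{"offset":[0,0,0],"twist":[0,0,0]},{"offset":[0,0,0],"twist":[0,0,0]},{"offset":[0,0,0],"twist":[0,0,0]},{"offset":[0,0,0],"twist":[0,0,0]}], "gripper": 0.0878}}

```text
t: 10.93
ee_pos: [484.1, 92.6, 226.4]
orientation: [-2.387, -2.036, -0.003]
ft_force: [0.4, -0.5, -0.3]
width: 81.2
```

Call:
{"api": "send_rows", "payload": {"rows": [{"offset":[0,0,0],"twist":[0,0,0]},{"offset":[0,0,-0.005],"twist":[0,0,0]},{"offset":[0,0,-0.02],"twist":[0,0,0]},{"offset":[0,0,-0.03],"twist":[0,0,0]},{"offset":[0,0,-0.035],"twist":[0,0,0]}]}}

```text
t: 11.35
ee_pos: [482.0, 91.8, 312.1]
orientation: [-2.381, -2.031, 0.019]
ft_force: [0.7, -1.3, -0.4]
width: 88.0
```

Call:
{"api": "send_rows", "payload": {"rows": [{"offset":[0,0,-0.035],"twist":[0,0,0]},{"offset":[0,0,-0.035],"twist":[0,0,0]},{"offset":[0,0,-0.03],"twist":[0,0,0]},{"offset":[0,0,-0.01],"twist":[0,0,0]},{"offset":[0,0,0],"twist":[0,0,0]}]}}

```text
t: 11.77
ee_pos: [483.9, 91.7, 434.7]
orientation: [-2.384, -2.034, 0.008]
ft_force: [-0.3, -0.7, -0.6]
width: 87.8
```

```bash
python3 look.py w5
python3 - <<'E'
from h import *
P=np.load("w5_cloud.npy");Q=P[(np.hypot(P[:,0]-485,P[:,1]-92)<40)&(P[:,2]>68)&(P[:,2]<90)];print("jar cap",(Q.min(0)+Q.max(0))/2,np.ptp(Q,axis=0),np.median(Q[:,2]),len(Q))
im,d=optics.get_image("side");cv2.imwrite("pics/s5.png",im)
for l in ["pointer","pointer_tip","cover_bar","tray_hinge"]: print(l,nets.spot_point("side",l)[:2])
im2,d=optics.get_image("scene");cv2.imwrite("pics/c5.png",im2)
for l in ["pointer","pointer_tip","cover_bar","tray_hinge"]: print(l,nets.spot_point("scene",l)[:2])
a=cv2.resize(cv2.imread("pics/w5.png"),(480,300));b=cv2.resize(im[140:220,320:448],(480,300),interpolation=cv2.INTER_CUBIC)
cv2.imwrite("pics/combo5.png",np.vstack([a,b]))
E
```

```text
ee [483.826  91.633 433.836] zaxis [-0.009  0.003 -1.   ] w 87.67899980317303 ft [ 0.651 -0.21   0.417] t 11.8167
mat 0.57 [326.9 172.2] surf [488.428 106.786  78.022] z8 [486.746  94.398   8.   ]
row_jar_a 0.86 [326.2 116.4] surf [496.475 163.162  73.772] z8 [496.466 162.543   8.   ]
row_jar_a 0.75 [326.4 235.7] surf [476.311  32.172  67.809] z8 [472.829   9.043   8.   ]
tray_hinge 0.78 [440.  190.7] surf [596.899  76.006 104.498] z8 [628.112  47.907   8.   ]
tray_hinge 0.58 [387.8 359.5] surf [ 535.682 -214.592    0.525] z8 [ 534.976 -207.718    8.   ]
cover_bar 0.41 [322.9 113.9] surf [493.533 166.135  73.765] z8 [492.957 166.089   8.   ]
cover_bar 0.23 [438.  191.3] surf [594.878  75.708 104.526] z8 [625.474  47.505   8.   ]
pointer_tip 0.46 [386.4 357.6] surf [ 533.903 -211.057   -0.015] z8 [ 533.18  -203.765    8.   ]
ra [494.87  166.507  72.138] [49.819 49.74   8.43 ] 1853
rb [473.775  18.312  63.826] [45.177 45.312 13.866] 1175
jar cap [482.025  88.567  74.22 ] [49.647 49.177 12.217] 77.7102743040067 1623
pointer [{'position': [387.0, 192.1], 'conf': 0.39}]
pointer_tip [{'position': [387.1, 173.5], 'conf': 0.4}]
cover_bar [{'position': [343.5, 103.9], 'conf': 0.93}]
tray_hinge [{'position': [333.6, 179.4], 'conf': 0.73}]
pointer [{'position': [366.5, 179.9], 'conf': 0.44}]
pointer_tip [{'position': [379.4, 163.0], 'conf': 0.39}]
cover_bar [{'position': [309.3, 108.8], 'conf': 0.77}]
tray_hinge [{'position': [320.7, 184.5], 'conf': 0.65}, {'position': [399.6, 220.7], 'conf': 0.47}]
```

View pics/combo5.png

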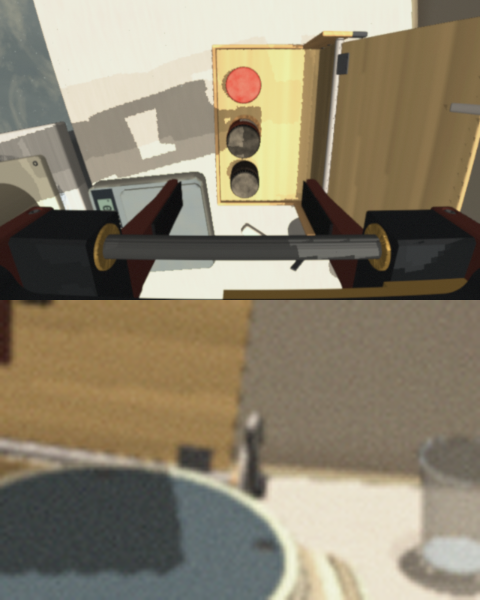

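Run:
```python
from h import *
yw=np.radians(-8.7);X=np.array([np.cos(yw),np.sin(yw),0]);Y=np.array([-np.sin(yw),np.cos(yw),0]);H=np.array([484.6,91.8,100])+115*X
print("H",H)
for c in("side","scene"):
    I=optics.camera_info(c);print(c,"H",proj(I,H),"bar1.95",proj(I,H-200*np.cos(1.95)*X+[0,0,200*np.sin(1.95)]))
    for yo in(-141,-150):
        A=H+yo*Y;print(yo,"axis",proj(I,A),"cheek",)
        for th in np.arange(.6,1.2,.1): print(round(th,1),proj(I,A-90*np.cos(th)*X+[0,0,90*np.sin(th)]))
im=cv2.imread("pics/s5.png")[155:205,365:410];g=cv2.imread("pics/c5.png")[145:215,340:400]
cv2.imwrite("pics/pt.png",np.hstack([cv2.resize(im,(360,400),interpolation=cv2.INTER_CUBIC),cv2.resize(g,(343,400),interpolation=cv2.INTER_CUBIC)]))
```

```text
H [598.277  74.405 100.   ]
side H [334.516 180.193] bar1.95 [343.882 103.861]
-141 axis [387.324 188.082] cheek
0.6 [384.029 184.046]
0.7 [384.647 180.41 ]
0.8 [385.291 176.863]
0.9 [385.955 173.449]
1.0 [386.629 170.207]
1.1 [387.307 167.175]
-150 axis [390.773 188.598] cheek
0.6 [387.719 184.593]
0.7 [388.335 180.951]
0.8 [388.975 177.398]
0.9 [389.632 173.978]
1.0 [390.297 170.73 ]
1.1 [390.963 167.691]
scene H [319.603 185.374] bar1.95 [310.194 111.545]
-141 axis [366.664 177.681] cheek
0.6 [379.561 172.344]
0.7 [378.815 169.022]
0.8 [377.939 165.804]
0.9 [376.944 162.729]
1.0 [375.846 159.835]
1.1 [374.657 157.155]
-150 axis [369.546 177.211] cheek
0.6 [382.657 171.847]
0.7 [381.909 168.535]
0.8 [381.03  165.326]
0.9 [380.03  162.261]
1.0 [378.923 159.376]
1.1 [377.724 156.706]
```

View pics/pt.png

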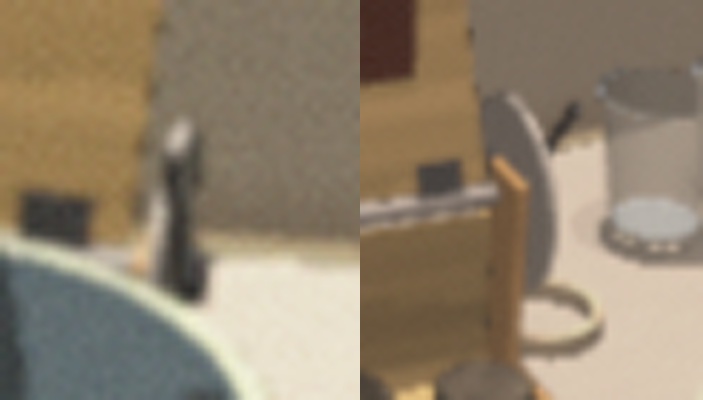

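Run:
```python
from h import *
C=np.load("cloud.npy")
W=C[(C[:,0]>720)&(C[:,2]>250)&(C[:,2]<550)&(abs(C[:,1])<300)];print("wall x pct",np.percentile(W[:,0],[.1,1,50]))
for y in(-100,60,200):
    w=W[abs(W[:,1]-y)<30];print(y,np.median(w[:,0]))
B=C[(C[:,2]>270)&(C[:,2]<300)&(C[:,0]>640)&(C[:,0]<700)&(abs(C[:,1]-60)<70)];print("bar",np.median(B,axis=0),len(B),B.min(0),B.max(0))
plan([((520,86,505),-8.7),((672,63,505),-8.7)],step=36)
```

```text
wall x pct [764.657 768.116 779.903]
-100 779.4116155647217
60 780.107004664533
200 780.3334288520699
bar [666.212  62.919 285.243] 525 [645.764  -5.17  270.038] [684.314 129.905 291.727]
call 
  [0.0001, 0.012, -0.0247] [-0.3, 0.0, -0.1] 
  [0.0001, 0.0121, -0.0246] [-0.3, 0.0, -0.1] 
  [0.0, 0.0122, -0.0245] [-0.3, 0.0, -0.1] 
  [0.0001, 0.0307, 0.0] [0.0, 0.0, -0.0] 
  [0.0001, 0.0307, 0.0] [0.0, 0.0, -0.0]
call 
  [0.0001, 0.0307, 0.0] [0.0, 0.0, -0.0] 
  [0.0001, 0.0307, 0.0] [0.0, 0.0, -0.0] 
  [0.0001, 0.0307, 0.0] [0.0, 0.0, -0.0]
end [671.816  63.093 505.189] [2.384 2.044 0.001] 8
```

```bash
cat >> h.py <<'E'
YW=np.radians(-8.7);XD=np.array([np.cos(YW),np.sin(YW),0]);YD=np.array([-np.sin(YW),np.cos(YW),0]);ZU=np.array([0,0,1.])
def gplan(wps,step=36,ang=6.5):
    """wps: (grasp point xyz, tilt deg); prints rows"""
    o=ctrl.get_obs();p=np.array(o["ee_pos"]);Rm=R.from_rotvec(o["orientation"]).as_matrix();rows=[]
    print("now G",p+163*Rm[:,2],"tilt",np.degrees(np.arctan2(Rm[:,2]@XD,-Rm[2,2])))
    for G,a in wps:
        a=np.radians(a);Y=np.cos(a)*XD+np.sin(a)*ZU;Z=np.sin(a)*XD-np.cos(a)*ZU;Rt=np.column_stack([np.cross(Y,Z),Y,Z])
        D=np.array(G,float)-163*Z-p;dv=R.from_matrix(Rm.T@Rt).as_rotvec()
        n=max(1,int(np.ceil(np.linalg.norm(D)/step)),int(np.ceil(np.degrees(np.linalg.norm(dv))/ang)))
        for i in range(n):
            off=np.round(Rm.T@(D/n)/1000,4);tw=np.round(np.degrees(dv/n),1)
            rows.append((off.tolist(),tw.tolist()));p=p+Rm@off*1000;Rm=Rm@R.from_rotvec(np.radians(tw)).as_matrix()
    for i,(a,b) in enumerate(rows):print(i//5,a,b)
    print("end G",p+163*Rm[:,2])
E
python3 - <<'E'
from h import *
gplan([((570,79,370),16),((651,66,342),20)])
E
```

```text
now G [481.156  91.852 268.535] tilt -0.8233115729718826
0 [0.0003, 0.0137, -0.0319] [-5.6, 0.0, -0.1]
0 [0.0003, 0.0168, -0.0304] [-5.6, 0.0, -0.1]
0 [0.0002, 0.0196, -0.0287] [-5.6, 0.0, -0.1]
0 [-0.0001, 0.0199, 0.0166] [-1.3, 0.0, -0.0]
0 [-0.0001, 0.0196, 0.0171] [-1.3, 0.0, -0.0]
1 [-0.0001, 0.0192, 0.0175] [-1.3, 0.0, -0.0]
end G [650.696  65.922 341.922]
```

Call:
{"api": "send_rows", "payload": {"rows": [{"offset":[0,0.014,-0.032],"twist":[-5.6,0,0]},{"offset":[0,0.017,-0.0305],"twist":[-5.6,0,0]},{"offset":[0,0.0195,-0.0285],"twist":[-5.6,0,0]},{"offset":[0,0.015,0.005],"twist":[-1.3,0,0]},{"offset":[0,0,0],"twist":[0,0,0]}], "gripper": 0.065}}

```text
t: 12.98
ee_pos: [543.0, 82.0, 528.9]
orientation: [2.197, 1.875, 0.293]
ft_force: [-0.3, 0.6, -0.1]
width: 65.5
```

Run:
```python
from h import *
gplan([((651,66,342),20)],step=25)
```

```text
now G [592.419  73.85  373.746] tilt 17.89171134540254
0 [0.0003, 0.0135, 0.0162] [-0.7, 0.1, -0.1]
0 [0.0002, 0.0133, 0.0163] [-0.7, 0.1, -0.1]
0 [0.0002, 0.0131, 0.0165] [-0.7, 0.1, -0.1]
end G [651.033  66.193 341.961]
```

Call:
{"api": "send_rows", "payload": {"rows": [{"offset":[0,0.0135,0.016],"twist":[-0.7,0,0]},{"offset":[0,0.0135,0.016],"twist":[-0.7,0,0]},{"offset":[0,0.009,0.01],"twist":[-0.7,0,0]},{"offset":[0,0.003,0],"twist":[0,0,0]},{"offset":[0,0,0],"twist":[0,0,0]}]}}

```text
t: 13.4
ee_pos: [593.2, 73.8, 499.5]
orientation: [2.176, 1.856, 0.322]
ft_force: [0.9, -0.1, 0.6]
width: 65.2
```

Run:
```python
from h import *
import time
I=optics.camera_info("wrist");im,d=optics.get_image("wrist");cv2.imwrite("pics/w6.png",im)
for r in nets.spot_point("wrist","cover_bar")[:2]:print(r,p3(I,r["position"],d[int(r["position"][1]),int(r["position"][0])]))
v,u=np.nonzero((d>0)&(d<900));P=np.array([p3(I,(a,b),d[b,a]) for a,b in zip(u,v)])
B=P[(P[:,2]>274)&(P[:,2]<298)&(P[:,0]>640)&(P[:,0]<710)&(abs(P[:,1]-63)<50)];print(len(B))
if len(B):
  for y in range(20,110,20):
    b=B[abs(B[:,1]-y)<10]
    if len(b):print(y,np.median(b,axis=0),b[:,2].max())
gplan([((651,66,342),20)])
```

```text
{'position': [326.4, 223.0], 'conf': 0.57} [671.412  66.614 291.627]
2458
20 [663.262  21.634 290.712] 292.7289690588783
40 [666.118  40.133 290.651] 293.25320117151
60 [669.278  60.17  290.738] 292.89545581389575
80 [672.286  80.052 290.709] 293.2969229179189
100 [675.474 100.203 290.775] 292.99795859936364
now G [647.057  64.945 346.371] tilt 19.784162397970448
0 [0.0011, 0.0014, 0.0054] [-0.2, 0.2, -0.3]
end G [650.951  66.007 341.955]
```

View pics/w6.png

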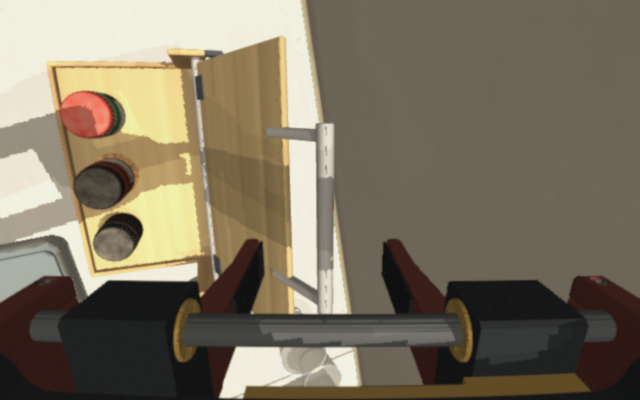

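Run:
```python
from h import *
gplan([((670.3,64.5,285),20)],step=18)
```

```text
now G [647.057  64.945 346.371] tilt 19.784162397970448
0 [0.0007, 0.0001, 0.0164] [-0.1, 0.1, -0.1]
0 [0.0007, 0.0, 0.0164] [-0.1, 0.1, -0.1]
0 [0.0006, 0.0, 0.0164] [-0.1, 0.1, -0.1]
0 [0.0006, -0.0, 0.0164] [-0.1, 0.1, -0.1]
end G [670.88   65.004 285.125]
```

Call:
{"api": "send_rows", "payload": {"rows": [{"offset":[0.0006,0,0.016],"twist":[0,0,0]},{"offset":[0.0006,0,0.016],"twist":[0,0,0]},{"offset":[0.0006,0,0.016],"twist":[0,0,0]},{"offset":[0.0006,0,0.012],"twist":[0,0,0]},{"offset":[0,0,0.004],"twist":[0,0,0]}]}}

```text
t: 13.92
ee_pos: [612.7, 73.6, 441.7]
orientation: [2.174, 1.856, 0.327]
ft_force: [-0.1, 0.7, -0.4]
width: 64.8
```

Run:
```python
from h import *
print(ctrl.get_obs()["ft_force"]);gplan([((670.3,64.5,285),20)],step=18)
```

```text
[-0.057  0.663 -0.448]
now G [667.788  64.93  288.558] tilt 19.994003080880333
0 [-0.0003, 0.0012, 0.0042] [-0.0, 0.1, -0.3]
end G [670.317  64.514 285.022]
```

Call:
{"api": "send_rows", "payload": {"rows": [{"offset":[0,0.001,0.003],"twist":[0,0,0]},{"offset":[0,0,0.002],"twist":[0,0,0]},{"offset":[0,0,0.001],"twist":[0,0,0]},{"offset":[0,0,0],"twist":[0,0,0]},{"offset":[0,0,0],"twist":[0,0,0]}], "gripper": 0}}

```text
t: 14.33
ee_pos: [615.4, 73.4, 437.3]
orientation: [2.174, 1.856, 0.328]
ft_force: [0.7, -0.3, 0.7]
width: 34.8
```

Call:
{"api": "send_rows", "payload": {"rows": [{"offset":[0,0,0],"twist":[0,0,0]},{"offset":[0,0,0],"twist":[0,0,0]},{"offset":[0,0,0],"twist":[0,0,0]},{"offset":[0,0,0],"twist":[0,0,0]},{"offset":[0,0,0],"twist":[0,0,0]}]}}

```text
t: 14.75
ee_pos: [615.4, 73.5, 439.1]
orientation: [2.172, 1.855, 0.331]
ft_force: [0.5, 0.5, -1.6]
width: 10.8
```

```bash
cat > arc.py <<'E'
import sys
from h import *
H=np.array([598,74.5,100.]);o=ctrl.get_obs();p=o["ee_pos"];Rm=R.from_rotvec(o["orientation"]).as_matrix();G=p+163*Rm[:,2]
r=G-H;a=r@XD;print("G",G,"ang",np.arctan2(r[2],-a),"rad",np.hypot(a,r[2]),"y",r@YD,"w",o["width"],"ft",o["ft_force"])
rad=np.hypot(a,r[2])
th=list(map(float,sys.argv[1:]));tilt=np.degrees(np.arctan2(Rm[:,2]@XD,-Rm[2,2]))
gplan([(H+YD*(r@YD)-200*np.cos(t)*XD+200*np.sin(t)*ZU,20) for t in th],step=60)
E
python3 arc.py 1.85 1.75 1.65 1.55 1.45 1.35
```

```text
G [670.84   64.877 286.047] ang 1.9468427671739754 rad 200.0235353483335 y 1.505613102472085 w 10.75647692547528 ft [ 0.488  0.452 -1.642]
now G [670.84   64.877 286.047] tilt 20.14820902688936
0 [-0.0002, -0.0147, -0.0121] [0.1, 0.0, -0.3]
0 [-0.0, -0.0167, -0.011] [0.0, 0.0, -0.0]
0 [-0.0, -0.0177, -0.0092] [0.0, 0.0, -0.0]
0 [-0.0, -0.0186, -0.0074] [0.0, 0.0, -0.0]
0 [-0.0, -0.0192, -0.0055] [0.0, 0.0, -0.0]
1 [-0.0, -0.0197, -0.0036] [0.0, 0.0, -0.0]
end G [555.029  82.531 295.217]
```

Call:
{"api": "send_rows", "payload": {"rows": [{"offset":[0,-0.008,-0.006],"twist":[0,0,0]},{"offset":[0,-0.012,-0.008],"twist":[0,0,0]},{"offset":[0,-0.012,-0.007],"twist":[0,0,0]},{"offset":[0,-0.008,-0.004],"twist":[0,0,0]},{"offset":[0,0,0],"twist":[0,0,0]}]}}

```text
t: 15.17
ee_pos: [566.4, 81.0, 452.1]
orientation: [2.168, 1.85, 0.339]
ft_force: [0.8, 0.5, -3.1]
width: 11.0
```

```bash
python3 arc.py 1.6 1.52 1.44 1.36 1.28
```

```text
G [623.205  72.355 299.534] ang 1.696620375881516 rad 201.12406142634197 y 1.6925184822889392 w 10.9727793588428 ft [ 0.834  0.492 -3.109]
now G [623.205  72.355 299.534] tilt 20.62707670010771
0 [-0.0, -0.0162, -0.0072] [0.6, -0.0, -0.3]
0 [-0.0, -0.0151, -0.0053] [0.0, -0.0, -0.0]
0 [-0.0, -0.0155, -0.0041] [0.0, -0.0, -0.0]
0 [-0.0, -0.0157, -0.0028] [0.0, -0.0, -0.0]
0 [-0.0, -0.0159, -0.0016] [0.0, -0.0, -0.0]
end G [541.709  84.948 291.637]
```

Works well; the cover follows on a 200 mm radius. I'll continue.

Call:
{"api": "send_rows", "payload": {"rows": [{"offset":[0,-0.014,-0.0055],"twist":[0.3,0,0]},{"offset":[0,-0.015,-0.005],"twist":[0.3,0,0]},{"offset":[0,-0.0155,-0.004],"twist":[0,0,0]},{"offset":[0,-0.0155,-0.0025],"twist":[0,0,0]},{"offset":[0,-0.012,-0.001],"twist":[0,0,0]}]}}

```text
t: 15.58
ee_pos: [490.4, 93.1, 446.9]
orientation: [2.17, 1.853, 0.339]
ft_force: [0.2, 0.1, 4.5]
width: 11.2
```

```bash
python3 arc.py 1.23 1.16 1.1 1.04 0.98
```

```text
G [546.733  84.874 294.208] ang 1.3079970289564669 rad 201.1124155214751 y 2.5003769915456218 w 11.180661253984256 ft [0.234 0.128 4.45 ]
now G [546.733  84.874 294.208] tilt 20.447112599420567
0 [0.0003, -0.0144, 0.0003] [0.4, -0.2, -0.3]
0 [0.0, -0.014, 0.0003] [0.0, 0.0, -0.0]
0 [0.0, -0.0119, 0.0011] [0.0, 0.0, -0.0]
0 [0.0, -0.0119, 0.0018] [0.0, 0.0, -0.0]
0 [0.0, -0.0117, 0.0025] [0.0, 0.0, -0.0]
end G [488.384  93.629 266.18 ]
```

Call:
{"api": "send_rows", "payload": {"rows": [{"offset":[0,-0.012,0],"twist":[0.2,0,0]},{"offset":[0,-0.012,0.0005],"twist":[0.2,0,0]},{"offset":[0,-0.011,0.001],"twist":[0,0,0]},{"offset":[0,-0.006,0.001],"twist":[0,0,0]},{"offset":[0,0,0],"twist":[0,0,0]}]}}

```text
t: 16.0
ee_pos: [446.4, 100.0, 429.1]
orientation: [2.175, 1.861, 0.332]
ft_force: [1.8, 1.1, -4.0]
width: 10.7
```

```bash
python3 arc.py 0.98 0.93 0.89
```

```text
G [501.299  92.257 275.772] ang 1.0609939220077298 rad 201.3796789239358 y 2.9259260115632864 w 10.734302412122744 ft [ 1.752  1.054 -3.96 ]
now G [501.299  92.257 275.772] tilt 19.869541426001334
0 [0.0005, -0.016, 0.0046] [-0.1, -0.2, -0.3]
0 [0.0, -0.0097, 0.0027] [-0.0, -0.0, 0.0]
0 [0.0, -0.0076, 0.0024] [-0.0, -0.0, 0.0]
end G [473.885  96.456 255.405]
```

Call:
{"api": "send_rows", "payload": {"rows": [{"offset":[0,-0.01,0.003],"twist":[0,0,0]},{"offset":[0,-0.01,0.003],"twist":[0,0,0]},{"offset":[0,-0.007,0.002],"twist":[0,0,0]},{"offset":[0,-0.003,0.001],"twist":[0,0,0]},{"offset":[0,0,0],"twist":[0,0,0]}]}}

```text
t: 16.42
ee_pos: [420.4, 104.3, 410.8]
orientation: [2.175, 1.861, 0.331]
ft_force: [-2.1, 1.8, 1.3]
width: 10.9
```

```bash
python3 arc.py 0.89
python3 - <<'E'
from h import *
im,d=optics.get_image("scene");cv2.imwrite("pics/c7.png",im)
I=optics.camera_info("scene")
for l in ["pointer","pointer_tip","cover_bar"]: print(l,nets.spot_point("scene",l)[:2])
b,db=optics.get_image("side");cv2.imwrite("pics/s7.png",b)
for l in ["pointer_tip","cover_bar"]: print(l,nets.spot_point("side",l)[:2])
# cover plane from scene depth
v,u=np.nonzero(d>0);P=np.array([p3(I,(a,c),d[c,a]) for a,c in zip(u,v)])
H=np.array([598,74.5,100.]);q=(P-H);X=q@XD;Yc=q@YD
for t in np.arange(.75,1.05,.03):
    m=(abs(X*np.sin(t)+q[:,2]*np.cos(t)-3)<4)&(abs(Yc)<122)&(-X*np.cos(t)+q[:,2]*np.sin(t)>20)&(-X*np.cos(t)+q[:,2]*np.sin(t)<155);print(round(t,2),m.sum())
cv2.imwrite("pics/combo7.png",np.vstack([cv2.resize(im[80:270,240:440],(560,532),interpolation=cv2.INTER_CUBIC)]))
E
```

```text
G [475.326  96.413 257.493] ang 0.901565576656051 rad 200.80678366627106 y 3.1049950827350226 w 10.878834594766158 ft [-2.05   1.787  1.335]
now G [475.326  96.413 257.493] tilt 19.891920230566285
0 [0.0005, -0.0022, 0.0015] [-0.1, -0.2, -0.2]
end G [474.042  96.553 255.432]
pointer [{'position': [214.9, 267.5], 'conf': 0.62}, {'position': [365.6, 181.5], 'conf': 0.5}]
pointer_tip [{'position': [379.2, 161.9], 'conf': 0.6}]
cover_bar [{'position': [335.2, 147.0], 'conf': 0.84}]
pointer_tip [{'position': [386.6, 171.4], 'conf': 0.62}, {'position': [190.0, 213.0], 'conf': 0.3}]
cover_bar [{'position': [322.6, 144.2], 'conf': 0.56}]
0.75 696
0.78 913
0.81 1275
0.84 1683
0.87 1020
0.9 7
0.93 0
0.96 0
0.99 0
1.02 0
1.05 0
```

View pics/combo7.png

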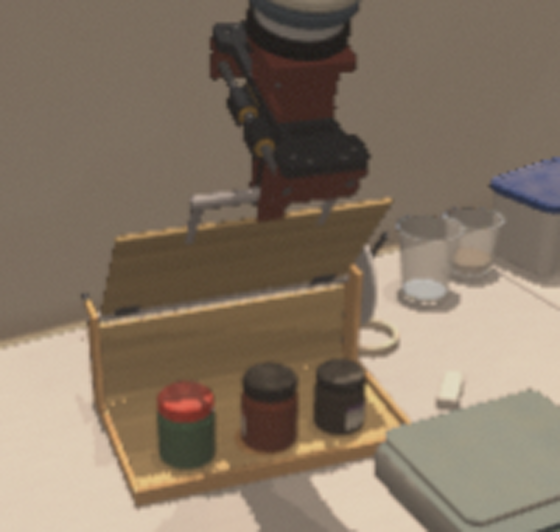

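```bash
python3 - <<'E'
from h import *
H=np.array([598,74.5,100.])
for c in("side","scene"):
    I=optics.camera_info(c);S=[]
    for _ in range(8):
        im,_d=optics.get_image(c);S.append(im.astype(float))
        for l in("pointer_tip",):
            r=[x for x in nets.spot_point(c,l) if abs(x["position"][0]-383)<12 and abs(x["position"][1]-166)<14]
            if r: print(c,l,r[0]["position"],round(r[0]["conf"],2))
    cv2.imwrite(f"pics/avg_{c}.png",np.mean(S,0))
    for t in(.8,.9,1.):print(t,proj(I,H-146*YD-90*np.cos(t)*XD+90*np.sin(t)*ZU))
a=cv2.imread("pics/avg_side.png")[160:200,370:405];b=cv2.imread("pics/avg_scene.png")[150:190,355:390]
cv2.imwrite("pics/pt2.png",np.hstack([cv2.resize(x,(385,440),interpolation=cv2.INTER_CUBIC) for x in(a,b)]))
E
python3 arc.py 0.9
```

```text
side pointer_tip [385.5, 172.2] 0.56
side pointer_tip [386.5, 172.6] 0.37
side pointer_tip [386.4, 169.2] 0.47
side pointer_tip [386.5, 174.0] 0.4
side pointer_tip [386.3, 173.5] 0.4
side pointer_tip [387.7, 173.5] 0.54
side pointer_tip [384.8, 171.5] 0.59
side pointer_tip [386.1, 174.4] 0.44
0.8 [387.296 177.21 ]
0.9 [387.956 173.792]
1.0 [388.625 170.546]
scene pointer_tip [380.7, 162.4] 0.48
scene pointer_tip [375.8, 161.1] 0.57
scene pointer_tip [377.0, 161.6] 0.37
scene pointer_tip [377.5, 162.3] 0.35
scene pointer_tip [375.0, 162.9] 0.43
scene pointer_tip [377.7, 162.7] 0.54
scene pointer_tip [378.8, 164.2] 0.46
scene pointer_tip [376.6, 161.8] 0.42
0.8 [379.689 165.585]
0.9 [378.691 162.514]
1.0 [377.588 159.625]
G [475.841  96.317 257.943] ang 0.9050010723122164 rad 200.8365011931592 y 3.0880179184536254 w 10.921605137614975 ft [ 1.058  1.561 -1.038]
now G [475.841  96.317 257.943] tilt 19.94317077980447
0 [0.0005, -0.0009, 0.0011] [-0.1, -0.2, -0.3]
end G [475.631  96.286 256.7  ][ WARN:0@27.689] global loadsave.cpp:1063 imwrite_ Unsupported depth image for selected encoder is fallbacked to CV_8U.
```

View pics/pt2.png

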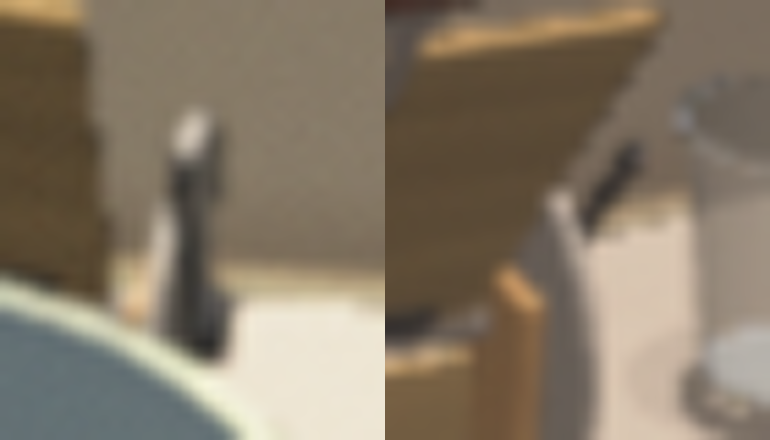

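Run:
```python
from h import *
H=np.array([598,74.5,100.]);I=optics.camera_info("scene")
f=lambda y,r,t,n=0:proj(I,H+y*YD+(-r*np.cos(t)+n*np.sin(t))*XD+(r*np.sin(t)+n*np.cos(t))*ZU)
for t in(.8,.85,.9,.95,1.):
    a=f(-125,158,t,-3);b=f(-125,70,t,-3);c=f(-144,90,t);e=f(-144,50,t)
    g=lambda d:np.degrees(np.arctan2(d[0],-d[1]))
    print(t,"cover corner",a,"dir",g(a-b),"ptr tip",c,"dir",g(c-e))
Is=optics.camera_info("side")
print("dial top",[proj(Is,H+y*YD+50*ZU) for y in(-136,-140,-144)], "meas cover dir",np.degrees(np.arctan2(125,220)),"ptr",np.degrees(np.arctan2(47,80)),"corner meas",355+270/11,150+15/11)
```

```text
0.8 cover corner [382.297 157.456] dir 42.831427182222974 ptr tip [379.002 165.691] dir 43.69038629889243
0.85 cover corner [381.397 154.517] dir 38.03251185679433 ptr tip [378.518 164.134] dir 38.957819544031075
0.9 cover corner [380.444 151.662] dir 33.736057528590344 ptr tip [378.005 162.618] dir 34.69483468191062
0.95 cover corner [379.442 148.902] dir 29.88997190778218 ptr tip [377.467 161.148] dir 30.85715900579576
1.0 cover corner [378.395 146.244] dir 26.440153324089987 ptr tip [376.903 159.727] dir 27.39734066455406
dial top [array([386.968, 170.637]), array([388.529, 170.859]), array([390.091, 171.082])] meas cover dir 29.60445074600491 ptr 30.43423575344341 corner meas 379.54545454545456 151.36363636363637
```

```bash
python3 -c "
from h import *
print(ctrl.close_job());o=ctrl.get_obs();print(o['t'],o['ee_pos'],o['width'])"
```

```text
the job is handed in; nothing more can be done
None
the job is handed in; nothing more can be done
```

I put the oxide jar on the mat and let go of it. Then I swung the cover forward by its bar to the pointer's angle and handed the job in at about 17 s, still holding the bar. The hand-in gives no verdict, so what follows rests on my own checks.

- **Jar:** The wrist camera put its cap at (482, 89) mm with its top at about 78 mm, so it stands on the tray floor. That is about 4 mm from my best measure of the mat, at roughly (485.5, 91.5). The network's separate readings of the mat varied by up to about 8 mm from where the jar stands; the limit is 12 mm. In the last scene view all three jars stand upright in the row.
- **Cover:** The grasp point's position on its arc gives a cover angle of 0.905 rad at 201 mm from the hinge. The grip held at about 11 mm opening, and the grasp point was near the bar's middle. The upper corner of the cover in the scene image agrees with that angle.
- **Pointer:** The scene camera put its angle at 0.88–0.91 rad, and in that image the cover's edge and the pointer run parallel. The side camera's average came out slightly higher, at about 0.93 rad. The gap to the cover stays under about 0.03 rad; the limit is 0.085. The pointer tip sat at the same pixels before and after the swing.
- **Forces:** The highest force reading was about 35 N, when the jar was pressed onto the tray floor; the swing stayed under 5 N.

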